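# Put three mixed-up machine spares back in their own trays

### The arm

A 7-joint arm with a two-finger parallel gripper is mounted at the origin on the work surface. World frame = base frame: x ahead of the robot, y to its left, z up, the work surface at z = 0. Lengths are in mm, angles in rad, forces in N, time in s.
With the tool pointing down it reaches from about 425 to 1025 mm from the base axis. Payload 9.4 kg.
Tool frame: the origin (TCP) lies where the fingers leave the gripper's body, on its centre line; the fingertips stand 84 mm ahead of it and the grasp point (between the pads) lies 65 mm ahead of it; z points along the fingers, y is the direction in which the jaws open and shut (so a half turn about z gives the same grasp; the last joint's range is limited). The gripper opens to 93 mm and grips with 3 to 60 N. Pads are 15 mm wide; open, the fingers measure 128 mm over their backs; the gripper's body (75 mm by 188 mm) begins 65 mm behind the grasp point.
Start: joints at [-1.282, 0.599, -0.003, 1.599, 0.002, 0.943, -0.08], TCP at [259.331, 677.032, 302.718] pointing down, gripper open.
Joint ranges: [-2.57, 2.57], [-0.35, 1.97], [-1.29, 1.29], [0.11, 2.56], [-1.05, 4.19], [0.11, 1.86], [-2.63, 2.63]. Speed limits (rad/s): [2.22, 2.22, 3.01, 3.01, 3.14, 3.14, 3.14].

### API

Orientations are given as a unit quaternion [x, y, z, w].
In Python, from workcell import robot gives the robot as it stands.
- The arm moves only by the shell command python3 -m inch 'ROWS'. ROWS is JSON, a list of rows, each a list of 3 entries, a list of its own where there are three numbers: the opening in per cent of the stroke, from 0 (shut) to 100 (fully open), then the shift along the tool's x, y, z in mm, then the turn, a rotation vector about the tool's x, y, z in degrees. In form: [[jaw, [dx, dy, dz], [rx, ry, rz]], ...]. A call has 1 to 12 rows; each row shifts and turns the commanded pose from where the row before left it, along the tool's axes as they then stand; what a row does not reach is not made up. A row lasts 1/8 s, in which the tool goes at most 62.5 mm and 10.7 degrees, less where a joint would pass 70% of its speed; a pose out of reach is approached as far as the arm can. A call with a gripper value outside its range is refused whole. The fingers move at their own pace and stop on an object; the grip force is fixed at half the most. Time passes only in rows, so rows that do not move let the fingers close. It gives the time, the measured TCP pose, the force and the opening at its end, in the units of the state.
- robot.get_obs(): the state, without advancing time (a new reading comes with each control period).
- robot.capture(name): name is "scene" or "top"; returns the picture (420x560x3 uint8, red, green, blue); there is no depth.
- robot.camera_info(name): a dict with "vfov" (degrees; the focal length in pixels is half the picture's height over the tangent of half this angle, whatever the lens; pixels are square), "cx", "cy" (the principal point, pixels), "position" and "orientation" of the camera in the world. Camera axes: x right, y down, z forward; pixel columns grow to the right and rows downward; lengths in mm; the calibration is good to about 2 mm. A picture is of the moment at which its call begins. camera_info takes no time and is no camera call.
- robot.sign_off(): hands the job in, once; it reports no verdict.
The state is a dict: "time": time; "joints": joint angles; "qd": joint speeds; "joint_torque": joint torques, N m; "ee_pos": TCP position; "tool_rot": TCP orientation; "force": force on the tool from outside, world axes, zero at the start; "moment": the same for the moment, N m; "opening": opening from 0.0 (shut) to 1.0 (fully open).
Only numpy, scipy, OpenCV 4.12 (cv2) and the standard library are available. Lean on these libraries where they do the work, as an engineer would, in place of code of your own. Each camera call takes 0.05 s, during which the arm holds its last target.

### The job

The three spares on the maintenance bench lie in each other's trays: put the belt pulley in the round tray, the bearing block lengthwise in the oblong tray and the junction box in the square tray, each standing upright in the middle of its tray. Use the empty rubber mat to park one spare upright on the way, letting go of it there near the middle of the mat. Set each spare down, never drop it or tip it over, and leave the oil can, the carton and the steel ring where they stand.

Things in the scene. Friction and masses are not known exactly. Their poses are not given: they have to be found in the camera images.
- pulley: V-belt pulley of plain steel, upright, about 0.35 kg: grooved disc 64 mm across and 28 mm high, with a hub on top 32 mm across reaching from 28 to 52 mm (good to grip). Round about its z axis (up). Origin: centre of the underside. At the start it lies in the wrong tray, somewhere near its middle, at any yaw.
- bearing: Grey pillow-block bearing, upright, about 0.45 kg: foot 96 mm long (x) x 34 mm (y) x 14 mm high; on it a round-topped housing 50 mm long (x) x 28 mm thick (y), up to 57 mm high, with a bearing in it whose hole runs along y. The housing's flat sides (28 mm apart, facing +y and -y, above the foot) are good to grip. Origin: centre of the underside, z up. Starts in the wrong tray.
- junction_box: Square electrical junction box of grey plastic with a pale lid and four screws, upright, about 0.25 kg: 50 x 50 mm, 45 mm high, sides along x and y. Origin: centre of the underside, z up. Starts in the wrong tray.
- round_tray: Round shallow metal tray, fixed: 132 mm across outside, 126 mm inside, floor 3 mm thick, rim 12 mm above the bench. Origin: centre of the underside, on the bench, z up. The pulley's tray.
- oblong_tray: Oblong shallow metal tray, fixed: 150 mm long (x) x 90 mm (y) outside, walls and floor 3 mm thick, rim 12 mm above the bench. Origin: centre of the underside, on the bench, z up. The bearing block's tray; the block's x must lie along the tray's x, either way round.
- square_tray: Square shallow metal tray, fixed: 110 x 110 mm outside, sides along x and y, walls and floor 3 mm thick, rim 12 mm above the bench. Origin: centre of the underside, on the bench, z up. The junction box's tray.
- mat: Flat black rubber mat without a rim, fixed: 110 x 110 mm, 4 mm thick. Origin: centre of the underside, on the bench. Empty at the start and again at the end: the parking spot.
- oil_can: Bystander, loose: upright dark metal can, 52 mm across, 85 mm high. Origin: centre of the underside.
- carton: Bystander, loose: small cardboard carton, 60 x 45 mm, 50 mm high. Origin: centre of the underside.
- bearing_ring: Bystander, loose: dark steel bearing ring lying flat, 56 mm across, hole 32 mm, 22 mm high. Origin: centre of the underside.

How it is judged:
By the outcome, as a careful person would: the job done as asked, in the order asked, and still so for the second after the job is handed in, with the robot touching nothing.
It also fails if it takes over 120 s, if anything falls off the work surface, if the arm or the gripper's body presses on something with over 40 N, if the wrist force passes 120 N, or if a joint passes its speed limit or range.

## Working session

There is one attempt and no reset: what is moved stays moved. The work goes in short steps, Python scripts to look and compute and a shell command to move; the robot and the scene stay as the last step left them, time stands still between calls to the robot, and variables do not carry over. Pictures are saved under pics/ and viewed, and the job is handed in when it is done.

```bash
ls; mkdir -p pics; python3 - <<'E'
from workcell import robot
import cv2
print(robot.get_obs())
for n in("scene","top"):
    print(n,robot.camera_info(n))
    cv2.imwrite(f"pics/{n}0.png",robot.capture(n)[:,:,::-1])
E
```

```text
pics
{'time': 0.0, 'joints': array([-1.28172556,  0.60013296, -0.00252813,  1.60014355,  0.00182055,
        0.94289343, -0.07976779]), 'qd': array([ 0.00171342, -0.00035021, -0.00152594,  0.00186596, -0.00018135,
       -0.0007309 ,  0.0016358 ]), 'joint_torque': array([-1.49736621e-03, -7.65059710e+01,  1.49757776e+00, -2.52348018e+01,
       -5.23058907e-02,  1.69540738e-02,  1.51580812e-04]), 'ee_pos': array([259.19802985, 676.69146759, 301.84954597]), 'tool_rot': array([ 1.81823116e-01,  9.83330938e-01, -7.85608447e-04, -5.92220895e-05]), 'force': array([ 0.61033758, -0.3894106 , -0.57924725]), 'moment': array([-0.02064675,  0.00036941, -0.07803351]), 'opening': 1.0021599490482558}
scene {'vfov': 46.435123958066946, 'cx': 279.6903778845528, 'cy': 207.64732558363372, 'position': array([1423.09015035, -492.03532   ,  950.83446485]), 'orientation': array([ 0.78948263,  0.46489147, -0.19656986, -0.34921827])}
top {'vfov': 57.23387753417822, 'cx': 279.6788813126127, 'cy': 205.59736425871864, 'position': array([ 517.78024093,   18.22818701, 1113.19072517]), 'orientation': array([-0.69998301,  0.71341195, -0.03109422,  0.01001676])}
```

View pics/top0.png

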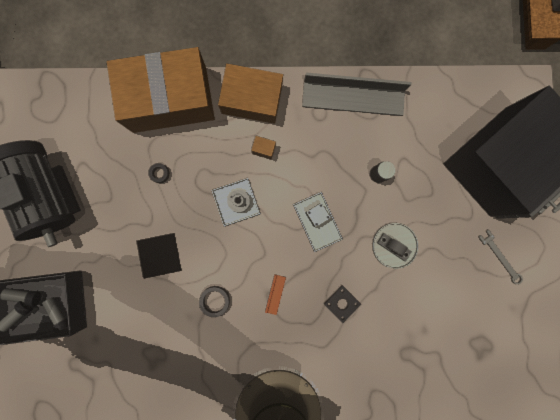

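View pics/scene0.png

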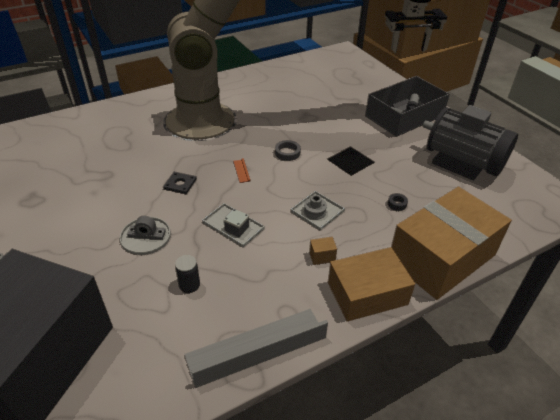

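The top view shows the pulley in the square tray (238,202), the box in the oblong tray (318,222), the bearing in the round tray (395,246), and the empty mat at (159,255). Carton, can and ring are at (263,147), (383,172) and (159,173).

```bash
cat > h.py <<'E'
from workcell import robot
import cv2, numpy as np
from scipy.spatial.transform import Rotation as R
CI={n:robot.camera_info(n) for n in("scene","top")}
def cast(n,uv,z):
    c=CI[n]; f=210/np.tan(np.radians(c["vfov"])/2)
    uv=np.atleast_2d(np.asarray(uv,float))
    d=np.c_[(uv[:,0]-c["cx"])/f,(uv[:,1]-c["cy"])/f,np.ones(len(uv))]
    d=R.from_quat(c["orientation"]).apply(d); p=c["position"]
    return p+d*((z-p[2])/d[:,2])[:,None]
def proj(n,P):
    c=CI[n]; f=210/np.tan(np.radians(c["vfov"])/2)
    q=R.from_quat(c["orientation"]).inv().apply(np.atleast_2d(P)-c["position"])
    return q[:,:2]/q[:,2:]*f+[c["cx"],c["cy"]]
def zoom(src,out,x0,y0,w,h,s):
    im=cv2.imread(src)[y0:y0+h,x0:x0+w]; cv2.imwrite(out,cv2.resize(im,None,fx=s,fy=s,interpolation=cv2.INTER_CUBIC))
E
python3 - <<'E'
from h import *
zoom("pics/top0.png","pics/tz0.png",130,130,300,160,2.6)
zoom("pics/scene0.png","pics/sz0.png",110,130,300,160,2.6)
im=cv2.imread("pics/top0.png"); hsv=cv2.cvtColor(im,cv2.COLOR_BGR2HSV)
for p in[(215,190),(330,240),(395,230),(159,255),(200,230),(270,170),(318,214),(380,236)]: print(p,hsv[p[1],p[0]])
for n,uv in dict(mat=(159,255),sq=(238,202),ob=(318,222),rd=(395,246),can=(383,172),carton=(263,147),ring=(159,173)).items(): 
    P=cast("top",uv,5)[0]; print(n,P.round(),np.hypot(*P[:2]).round())
E
```

```text
(215, 190) [ 23  23 102]
(330, 240) [ 39  16 155]
(395, 230) [ 26  29 152]
(159, 255) [15 60 34]
(200, 230) [ 15  54 123]
(270, 170) [ 19  47 152]
(318, 214) [ 54   8 155]
(380, 236) [ 21  37 110]
mat [448. 330.   5.] 556.0
sq [595. 104.   5.] 604.0
ob [ 533. -125.    5.] 547.0
rd [ 459. -347.    5.] 575.0
can [ 675. -320.    5.] 747.0
carton [754.  30.   5.] 754.0
ring [682. 329.   5.] 758.0
```

View pics/tz0.png

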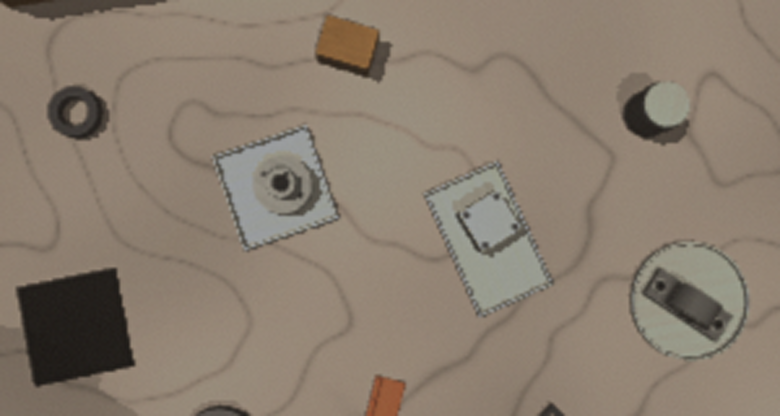

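View pics/sz0.png

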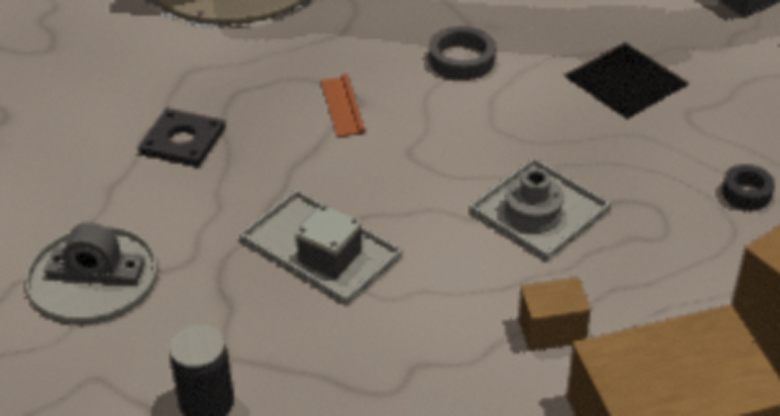

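```bash
python3 - <<'E'
from h import *
def sheet(n,cs,out,w=66,s=6):
    ims=[]
    for i,(x,y) in enumerate(cs):
        zoom(n,"pics/_t.png",x-w//2,y-w//2,w,w,s); t=cv2.imread("pics/_t.png")
        t=cv2.convertScaleAbs(t,alpha=1.4)
        for k in range(0,w,10): 
            cv2.putText(t,str(x-w//2+k),(k*s,8),0,.3,(0,0,255),1); cv2.putText(t,str(y-w//2+k),(0,k*s+8),0,.3,(0,0,255),1)
            t[::,k*s]=(t[:,k*s]*.7).astype('u1'); t[k*s]=(t[k*s]*.7).astype('u1')
        ims.append(t)
    cv2.imwrite(out,np.hstack(ims))
sheet("pics/top0.png",[(238,202),(318,222)],"pics/ta.png")
sheet("pics/top0.png",[(395,246),(159,255)],"pics/tb.png")
sheet("pics/scene0.png",[(318,210),(234,225)],"pics/sa.png")
sheet("pics/scene0.png",[(145,232),(351,160)],"pics/sb.png")
E
```

```text
(no output)
```

View pics/ta.png

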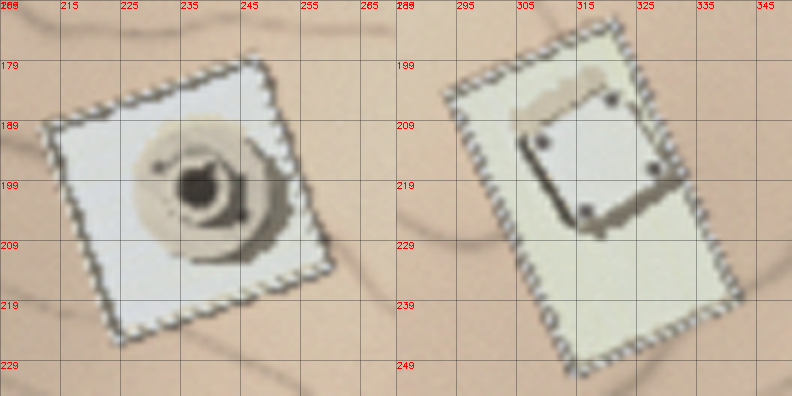

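View pics/tb.png

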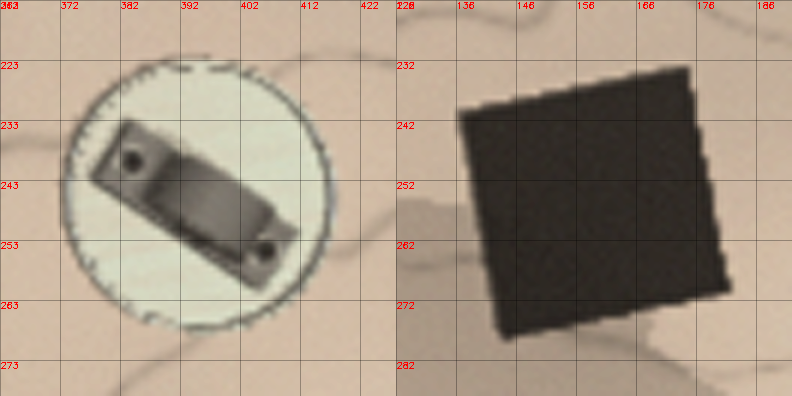

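View pics/sa.png

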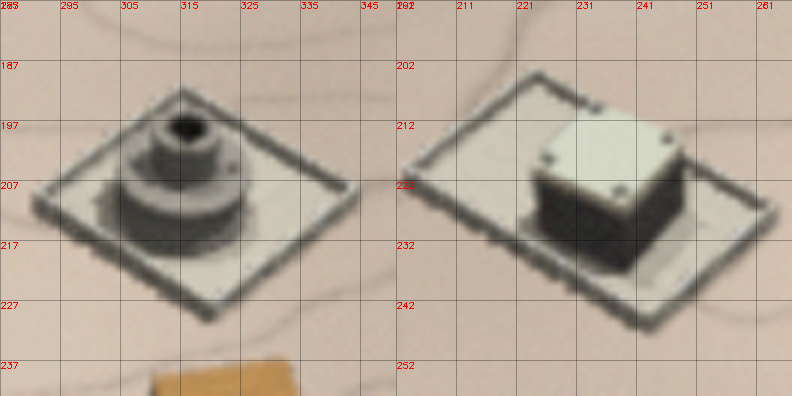

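View pics/sb.png

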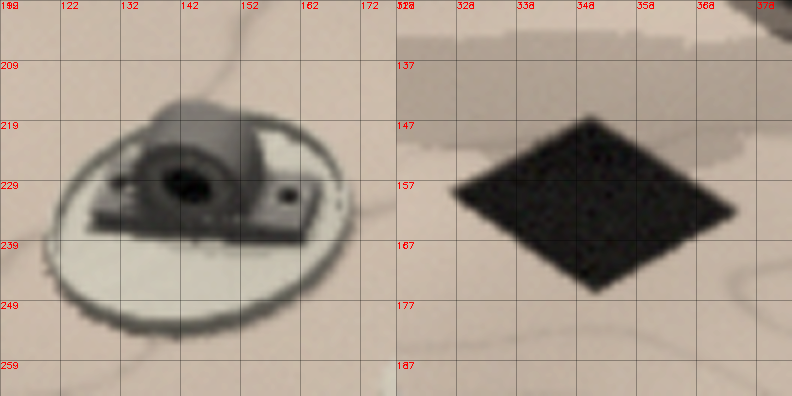

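```bash
python3 - <<'E'
from h import *
def P(n,o,pts,z): 
    pts=np.array(pts,float); return cast(n,(pts+.5)/6-.5+o,z)
def quad(name,n,o,pts,z):
    p=P(n,o,pts,z)[:,:2]; s=np.linalg.norm(np.roll(p,-1,0)-p,axis=1)
    e=np.roll(p,-1,0)-p; a=np.degrees(np.arctan2(e[:,1],e[:,0]))
    print(name,n,"c",p.mean(0).round(1),"sides",s.round(1),"ang",a.round(1), "angmod90",(a%90).round(1))
quad("square","top",(205,169),[(43,122),(262,59),(333,268),(119,342)],12)
quad("oblong","top",(285,189),[(444-396,94),(620-396,21),(743-396,298),(573-396,377)],12)
quad("mat","top",(126,222),[(460-396,110),(688-396,68),(732-396,292),(502-396,341)],4)
quad("square","scene",(285,177),[(182,88),(358,194),(210,321),(33,201)],10)
quad("oblong","scene",(201,192),[(538-396,74),(779-396,210),(650-396,330),(404-396,175)],10)
quad("mat","scene",(318,127),[(590-396,116),(738-396,211),(598-396,293),(450-396,191)],4)
# round tray
print("round top", P("top",(362,213),[((63+335)/2,(58+331)/2)],10).round(1), "x diam",np.linalg.norm(P("top",(362,213),[(62,195)],10)-P("top",(362,213),[(335,195)],10)))
print("round scene", P("scene",(112,199),[((44+355)/2,(112+337)/2)],8).round(1))
quad("lid","top",(285,189),[(519-396,134),(612-396,80),(674-396,174),(580-396,232)],48)
scr=[(543-396,142),(612-396,99),(655-396,168),(586-396,211)]
quad("screws","top",(285,189),scr,48)
quad("lid","scene",(201,192),[(533-396,173),(594-396,108),(683-396,148),(627-396,208)],48)
print("hub top", P("top",(205,169),[(198,187)],54).round(1), "disc", P("top",(205,169),[((133+268)/2,(118+264)/2)],31).round(1))
print("hub scene", P("scene",(285,177),[(187,128)],54).round(1))
quad("foot","top",(362,213),[(128,119),(298,232),(262,291),(91,180)],17)
h=P("top",(362,213),[(133,161),(266,252)],17); d=h[1]-h[0]; print("holes",h.mean(0).round(1),np.linalg.norm(d),np.degrees(np.arctan2(d[1],d[0])))
h=P("scene",(112,199),[(120,183),(289,195)],17); d=h[1]-h[0]; print("holes sc",h.mean(0).round(1),np.linalg.norm(d),np.degrees(np.arctan2(d[1],d[0])))
E
```

```text
square top c [595.6 109. ] sides [108.4 105.8 107.3 111. ] ang [ -74.7 -162.2  108.    18.3] angmod90 [15.3 17.8 18.  18.3]
oblong top c [ 534.1 -123.6] sides [ 91.8 144.9  89.8 148. ] ang [ -68.5 -157.5  113.5   23.3] angmod90 [21.5 22.5 23.5 23.3]
mat top c [446.8 330.6] sides [108.7 108.1 109.6 110.7] ang [ -80.6 -169.2  100.7   10.3] angmod90 [ 9.4 10.8 10.7 10.3]
square scene c [600.7 107.8] sides [109.1 113.5 110.7 110.9] ang [  17.1  -70.7 -164.2  108.5] angmod90 [17.1 19.3 15.8 18.5]
oblong scene c [ 539.4 -125. ] sides [146.9  92.1 150.9  88.8] ang [  23.   -65.5 -158.2  112. ] angmod90 [23.  24.5 21.8 22. ]
mat scene c [450.3 330.8] sides [109.7 108.1 110.2 108. ] ang [  10.1  -78.7 -170.   101. ] angmod90 [10.1 11.3 10.  11. ]
round top [[ 462.  -344.6   10. ]] x diam 132.25901911378142
round scene [[ 466.8 -349.2    8. ]]
lid top c [ 553.1 -120.1] sides [50.1 52.1 51.4 53.3] ang [ -61.  -147.9  120.3   30.7] angmod90 [29.  32.1 30.3 30.7]
screws top c [ 553.  -121.3] sides [37.9 37.6 37.8 37.5] ang [ -59.3 -149.4  120.6   30.7] angmod90 [30.7 30.6 30.6 30.7]
lid scene c [ 558.7 -123.2] sides [48.5 48.4 44.2 47.5] ang [ 121.2   29.   -60.  -145.8] angmod90 [31.2 29.  30.  34.2]
hub top [[597.4 101.6  54. ]] disc [[597.2 102.2  31. ]]
hub scene [[597.1 102.   54. ]]
foot top c [ 457.2 -340. ] sides [97.2 33.2 96.9 34.3] ang [-124.8  146.2   55.9  -33.3] angmod90 [55.2 56.2 55.9 56.7]
holes [ 456.7 -342.3   17. ] 76.64060494791657 -125.52649637325229
holes sc [ 455.8 -341.9   17. ] 76.36041917154131 55.818249704162696
```

```bash
cat >> h.py <<'E'
def ray(n,uv):
    a=cast(n,uv,0)[0]; p=CI[n]["position"]; d=a-p; return p,d/np.linalg.norm(d)
def tri(t,s):
    p,d=ray("top",t); q,e=ray("scene",s)
    A=np.c_[d,-e]; k=np.linalg.lstsq(A,q-p,rcond=None)[0]
    a=p+k[0]*d; b=q+k[1]*e; return (a+b)/2, np.linalg.norm(a-b)
E
python3 - <<'E'
from h import *
f=lambda o,p:(np.array(p)+.5)/6-.5+o
T={"mat":(126,222),"sq":(205,169),"ob":(285,189),"rd":(362,213)}
S={"sq":(285,177),"ob":(201,192),"rd":(112,199),"mat":(318,127)}
def t(n,k,a,b): print(n,*[np.round(v,1) for v in tri(f(T[k],a),f(S[k],b))])
mt=[(460-396,110),(688-396,68),(732-396,292),(502-396,341)]; ms=[(738-396,211),(598-396,293),(450-396,191),(590-396,116)]
# match by nearest mat corner: top-left in top = far +x,+y
tw=[cast("top",f(T["mat"],p),4)[0][:2].round() for p in mt]; sw=[cast("scene",f(S["mat"],p),4)[0][:2].round() for p in ms]; print(tw,sw)
for a in mt:
    A=cast("top",f(T["mat"],a),4)[0]; b=min(ms,key=lambda p:np.linalg.norm(cast("scene",f(S["mat"],p),4)[0]-A)); t("mat","mat",a,b)
l=[(519-396,134),(612-396,80),(674-396,174),(580-396,232)]; ls=[(533-396,173),(594-396,108),(683-396,148),(627-396,208)]
for a in l:
    A=cast("top",f(T["ob"],a),48)[0]; b=min(ls,key=lambda p:np.linalg.norm(cast("scene",f(S["ob"],p),48)[0]-A)); t("lid","ob",a,b)
t("hub","sq",(198,187),(187,128))
t("h1","rd",(133,161),(289,195)); t("h2","rd",(266,252),(120,183))
E
```

```text
[array([492., 394.]), array([509., 287.]), array([403., 267.]), array([383., 374.])] [array([494., 393.]), array([515., 287.]), array([406., 268.]), array([386., 374.])]
mat [491.8 395.1   2.1] 0.5
mat [ 5.102e+02  2.895e+02 -4.000e-01] 3.3
mat [403.8 268.4   2. ] 2.9
mat [382.9 375.8   1.5] 1.3
lid [562.8 -86.8  41.2] 4.0
lid [ 587.8 -128.7   45.4] 0.1
lid [ 544.4 -155.5   42.2] 3.0
lid [ 517.8 -112.1   40.3] 0.9
hub [597.4 101.6  54.4] 0.2
h1 [ 479.  -310.6   18.7] 0.0
h2 [ 434.4 -373.5   17.1] 0.0
```

```bash
cat >> h.py <<'E'
def plan(xyz,jaw=None):
    o=robot.get_obs(); r=R.from_quat(o["tool_rot"]); M=r.as_matrix()
    y=np.degrees(np.arctan2(M[1,1],M[0,1]))
    print("t",round(o["time"],2),"pos",o["ee_pos"].round(1),"jaw az",y.round(1),"tilt",np.degrees(np.arccos(-M[2,2])).round(2),"F",o["force"].round(1),"open",round(o["opening"],3),"j7",o["joints"][6].round(2))
    rz=0
    if jaw is not None:
        d=(jaw-y+90)%180-90; rz=-d; print("turn rz",round(rz,1),"or",round(rz-180*np.sign(rz),1))
    M2=(r*R.from_rotvec([0,0,rz],degrees=True)).as_matrix()
    print("shift before turn",(M.T@(np.array(xyz)-o["ee_pos"])).round(1),"after turn",(M2.T@(np.array(xyz)-o["ee_pos"])).round(1))
E
python3 -c "
from h import *
plan([597.3,101.8,200])"
```

```text
t 0.1 pos [259.3 676.7 301.9] jaw az 69.0 tilt 0.08 F [0.2 0.4 0.4] open 0.999 j7 -0.08
shift before turn [-521.3 -415.8  102.6] after turn [-521.3 -415.8  102.6]
```

```bash
python3 -m inch '[[100,[-22,-18,0],[0,0,0]],[100,[-43,-35,0],[0,0,0]],[100,[-43,-35,0],[0,0,0]],[100,[-43,-35,0],[0,0,0]],[100,[-43,-35,0],[0,0,0]],[100,[-43,-35,0],[0,0,0]],[100,[-43,-35,0],[0,0,0]],[100,[-43,-35,0],[0,0,0]],[100,[-43,-35,10],[0,0,0]],[100,[-43,-35,20],[0,0,0]],[100,[-43,-35,20],[0,0,0]],[100,[-43,-30,20],[0,0,0]]]'; python3 -c "
from h import *
plan([597.3,101.8,170])"
```

```text
time: 1.6
ee_pos: [579.8, 126.5, 232.1]
tool_rot: [0.182, 0.983, -0.0, -0.0]
force: [0.5, -0.0, 0.5]
opening: 0.999
t 1.6 pos [579.8 126.5 232.1] jaw az 69.0 tilt 0.01 F [ 0.5 -0.   0.5] open 0.999 j7 0.9
shift before turn [-25.2 -16.8  62.1] after turn [-25.2 -16.8  62.1]
```

```bash
python3 -m inch '[[100,[-25,-17,20],[0,0,0]],[100,[0,0,30],[0,0,0]],[100,[0,0,0],[0,0,0]]]'; python3 - <<'E'
from h import *
plan([597.3,101.8,118])
for n in("scene","top"): cv2.imwrite(f"pics/{n}1.png",robot.capture(n)[:,:,::-1])
zoom("pics/scene1.png","pics/sz1.png",265,110,100,130,4)
zoom("pics/top1.png","pics/tz1.png",190,130,100,130,4)
cv2.imwrite("pics/m1.png",np.hstack([cv2.imread("pics/sz1.png"),cv2.imread("pics/tz1.png")]))
p=robot.get_obs()["ee_pos"]-[0,0,84]
print(proj("scene",p),proj("top",p))
E
```

```text
time: 1.98
ee_pos: [595.4, 102.9, 180.7]
tool_rot: [0.182, 0.983, -0.001, -0.002]
force: [-0.5, 0.0, 1.5]
opening: 1.0
t 1.98 pos [595.4 102.9 180.7] jaw az 69.0 tilt 0.25 F [-0.5  0.   1.5] open 1.0 j7 0.94
shift before turn [-2.4 -0.2 62.7] after turn [-2.4 -0.2 62.7]
[[317.28375581 185.08606197]] [[235.32305986 198.89201287]]
```

View pics/m1.png

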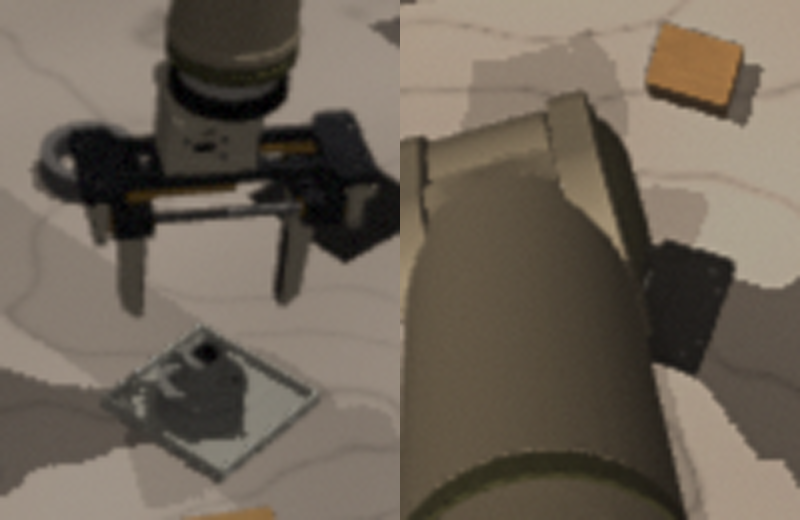

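The fingertips appear at (317,186) in the scene view against a predicted (317,185), so camera and robot agree. I'm descending on the hub now.

```bash
python3 -m inch '[[100,[-2,0,25],[0,0,0]],[100,[0,0,25],[0,0,0]],[100,[0,0,10],[0,0,0]],[100,[0,0,0],[0,0,0]]]'; python3 -c "
from h import *
plan([597.3,101.8,120])"
```

```text
time: 2.58
ee_pos: [598.4, 103.2, 123.2]
tool_rot: [0.182, 0.983, 0.0, 0.0]
force: [0.7, -0.0, 0.1]
opening: 0.998
t 2.58 pos [598.4 103.2 123.2] jaw az 69.1 tilt 0.0 F [ 0.7 -0.   0.1] open 0.998 j7 0.94
shift before turn [ 0.5 -1.7  3.2] after turn [ 0.5 -1.7  3.2]
```

```bash
python3 -m inch '[[100,[0,-1,3],[0,0,0]],[30,[0,0,0],[0,0,0]],[0,[0,0,0],[0,0,0]],[0,[0,0,0],[0,0,0]],[0,[0,0,0],[0,0,0]],[0,[0,0,0],[0,0,0]],[0,[0,0,0],[0,0,0]],[0,[0,0,0],[0,0,0]]]'; python3 -c "
from h import *
plan([597.3,101.8,120])"
```

```text
time: 3.58
ee_pos: [598.0, 101.8, 119.7]
tool_rot: [0.182, 0.983, -0.0, -0.0]
force: [-0.9, -0.1, 0.5]
opening: 0.337
t 3.58 pos [598.  101.8 119.7] jaw az 69.0 tilt 0.01 F [-0.9 -0.1  0.5] open 0.337 j7 0.94
shift before turn [ 0.6 -0.2 -0.3] after turn [ 0.6 -0.2 -0.3]
```

```bash
python3 -m inch '[[0,[0,0,-8],[0,0,0]],[0,[0,0,-20],[0,0,0]],[0,[0,0,-30],[0,0,0]],[0,[0,0,-12],[0,0,0]],[0,[0,0,0],[0,0,0]]]'; python3 -c "
from h import *
plan([448.5,330.7,160])"
```

```text
time: 4.2
ee_pos: [598.2, 101.9, 190.4]
tool_rot: [0.182, 0.983, 0.0, 0.001]
force: [-0.0, 0.1, -3.9]
opening: 0.338
t 4.2 pos [598.2 101.9 190.4] jaw az 69.0 tilt 0.09 F [-0.   0.1 -3.9] open 0.338 j7 0.94
shift before turn [221.7 160.1  30.3] after turn [221.7 160.1  30.3]
```

Force −3.9 N, so the pulley is held. Moving to the mat.

```bash
python3 -m inch '[[0,[12,9,0],[0,0,0]],[0,[24,17,0],[0,0,0]],[0,[28,20,0],[0,0,0]],[0,[28,20,0],[0,0,0]],[0,[28,20,0],[0,0,0]],[0,[28,20,0],[0,0,0]],[0,[28,20,5],[0,0,0]],[0,[24,18,10],[0,0,0]],[0,[15,11,10],[0,0,0]],[0,[7,5,5],[0,0,0]],[0,[0,0,0],[0,0,0]],[0,[0,0,0],[0,0,0]]]'; python3 -c "
from h import *
plan([448.5,330.7,121])"
```

```text
time: 5.7
ee_pos: [448.7, 329.6, 159.9]
tool_rot: [0.183, 0.983, -0.0, 0.0]
force: [0.1, -0.3, -2.5]
opening: 0.34
t 5.7 pos [448.7 329.6 159.9] jaw az 68.9 tilt 0.04 F [ 0.1 -0.3 -2.5] open 0.34 j7 0.53
shift before turn [ 0.6  0.9 38.9] after turn [ 0.6  0.9 38.9]
```

```bash
python3 -m inch '[[0,[0,1,15],[0,0,0]],[0,[0,0,15],[0,0,0]],[0,[0,0,5],[0,0,0]],[0,[0,0,2],[0,0,0]],[0,[0,0,0],[0,0,0]]]'; python3 -c "
from h import *
plan([448.5,330.7,121])"
```

```text
time: 6.32
ee_pos: [448.3, 331.6, 122.7]
tool_rot: [0.182, 0.983, -0.0, -0.0]
force: [-0.9, -0.6, -2.3]
opening: 0.339
t 6.33 pos [448.3 331.6 122.7] jaw az 69.0 tilt 0.01 F [-0.9 -0.6 -2.3] open 0.339 j7 0.53
shift before turn [-0.5 -0.8  1.7] after turn [-0.5 -0.8  1.7]
```

```bash
python3 -m inch '[[0,[0,0,1],[0,0,0]],[0,[0,0,0],[0,0,0]]]';python3 -m inch '[[0,[0,0,1],[0,0,0]],[0,[0,0,0],[0,0,0]]]'; python3 -c "
from h import *
plan([448.5,330.7,121])"
```

```text
time: 6.58
ee_pos: [448.4, 331.7, 122.0]
tool_rot: [0.182, 0.983, 0.0, 0.0]
force: [-0.2, 0.2, -2.2]
opening: 0.334
time: 6.82
ee_pos: [448.3, 331.6, 120.7]
tool_rot: [0.182, 0.983, 0.0, 0.0]
force: [0.1, 0.1, -3.2]
opening: 0.338
t 6.83 pos [448.3 331.6 120.7] jaw az 69.0 tilt 0.0 F [ 0.1  0.1 -3.2] open 0.338 j7 0.53
shift before turn [-0.5 -0.8 -0.3] after turn [-0.5 -0.8 -0.3]
```

Still carrying the weight, so I'll go down in half-millimetre steps until it touches.

```bash
for i in 1 2 3; do python3 -m inch '[[0,[0,0,0.5],[0,0,0]],[0,[0,0,0],[0,0,0]]]' | egrep 'pos|force'; done
```

```text
ee_pos: [448.3, 331.6, 120.7]
force: [-0.8, -1.2, 4.5]
ee_pos: [448.3, 331.6, 120.6]
force: [-1.6, -2.1, 12.4]
ee_pos: [448.3, 331.6, 120.6]
force: [-3.0, -2.3, 18.1]
```

```bash
python3 -m inch '[[0,[0,0,-0.8],[0,0,0]],[50,[0,0,0],[0,0,0]],[70,[0,0,0],[0,0,0]],[70,[0,0,0],[0,0,0]],[70,[0,0,-8],[0,0,0]],[70,[0,0,-25],[0,0,0]],[100,[0,0,-35],[0,0,0]],[100,[0,0,-30],[0,0,0]],[100,[0,0,0],[0,0,0]]]';  python3 -c "
from h import *
plan([553.1,-121,160],30.7)
plan([553.1,-121,160],120.7)"
```

```text
time: 8.7
ee_pos: [449.0, 332.1, 220.5]
tool_rot: [0.182, 0.983, 0.002, 0.001]
force: [-0.3, 1.1, 0.1]
opening: 0.97
t 8.7 pos [449.  332.1 220.5] jaw az 69.0 tilt 0.25 F [-0.3  1.1  0.1] open 0.97 j7 0.52
turn rz 38.3 or -141.7
shift before turn [-259.2 -386.1   59.6] after turn [-442.8 -142.1   59.6]
t 8.7 pos [449.  332.1 220.5] jaw az 69.0 tilt 0.25 F [-0.3  1.1  0.1] open 0.97 j7 0.52
turn rz -51.7 or 128.3
shift before turn [-259.2 -386.1   59.6] after turn [ 142.1 -442.8   59.6]
```

```bash
python3 -m inch '[[100,[0,0,0],[0,0,9.6]],[100,[0,0,0],[0,0,9.6]],[100,[0,0,0],[0,0,9.6]],[100,[0,0,0],[0,0,9.5]],[100,[-25,-8,0],[0,0,0]],[100,[-55,-18,0],[0,0,0]],[100,[-55,-18,0],[0,0,0]],[100,[-55,-18,0],[0,0,0]],[100,[-55,-18,0],[0,0,0]],[100,[-55,-18,0],[0,0,0]],[100,[-55,-18,10],[0,0,0]],[100,[-50,-16,10],[0,0,0]]]';  python3 - <<'E'
from h import *
plan([553.1,-121,150],30.7)
cv2.imwrite(f"pics/top2.png",robot.capture("top")[:,:,::-1]);cv2.imwrite(f"pics/scene2.png",robot.capture("scene")[:,:,::-1])
zoom("pics/top2.png","pics/tz2.png",120,215,80,80,4.5)
zoom("pics/scene2.png","pics/sz2.png",310,120,80,80,4.5)
cv2.imwrite("pics/m2.png",np.hstack([cv2.imread("pics/sz2.png"),cv2.imread("pics/tz2.png")]))
E
```

```text
time: 10.2
ee_pos: [541.8, -86.0, 197.2]
tool_rot: [0.495, 0.869, -0.0, -0.0]
force: [0.7, 1.0, 0.1]
opening: 1.002
t 10.2 pos [541.8 -86.  197.2] jaw az 30.7 tilt 0.03 F [0.7 1.  0.1] open 1.002 j7 0.77
turn rz 0.0 or -180.0
shift before turn [-35.8  -8.1  47.2] after turn [-35.8  -8.1  47.2]
```

View pics/m2.png

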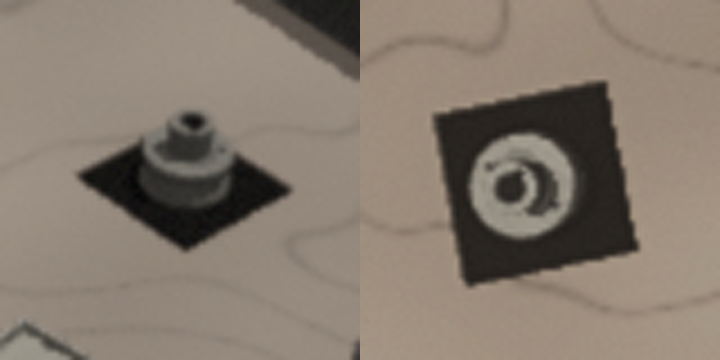

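The pulley stands upright at about the middle of the mat (top zoom (162,185) → disc on mat centre). Next is the box.

```bash
python3 -m inch '[[100,[-28,-6,15],[0,0,0]],[100,[-8,-2,20],[0,0,0]],[100,[0,0,0],[0,0,0]],[100,[0,0,0],[0,0,0]]]';  python3 - <<'E'
from h import *
plan([553.3,-121,104],30.7)
cv2.imwrite(f"pics/scene3.png",robot.capture("scene")[:,:,::-1])
zoom("pics/scene3.png","pics/m3.png",180,130,120,120,5)
E
```

```text
time: 10.8
ee_pos: [553.1, -117.7, 162.8]
tool_rot: [0.494, 0.87, -0.0, -0.001]
force: [1.6, 0.8, -0.3]
opening: 1.002
t 10.8 pos [ 553.1 -117.7  162.8] jaw az 30.8 tilt 0.07 F [ 1.6  0.8 -0.3] open 1.002 j7 0.83
turn rz 0.1 or -179.9
shift before turn [-3.  -1.4 58.8] after turn [-3.  -1.4 58.8]
```

View pics/m3.png

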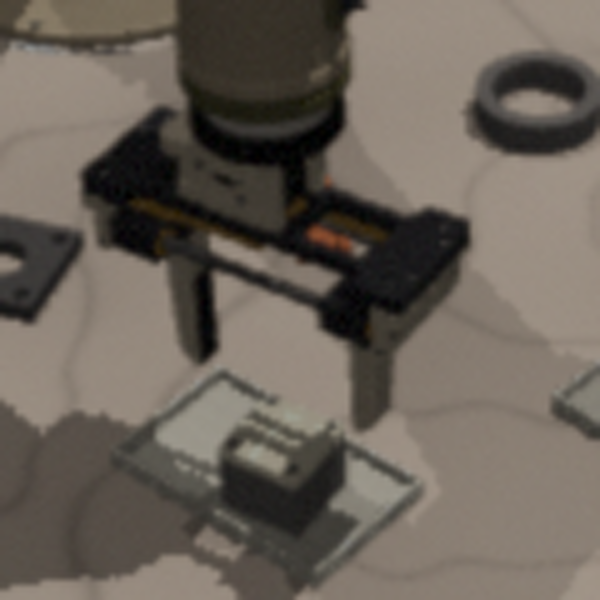

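The fingers at zoom (195,350) and (370,420) straddle the box. Descending and closing.

```bash
python3 -m inch '[[100,[-3,-1,20],[0,0,0]],[100,[0,0,25],[0,0,0]],[100,[0,0,14],[0,0,0]],[100,[0,0,0],[0,0,0]],[70,[0,0,0],[0,0,0]],[60,[0,0,0],[0,0,0]],[0,[0,0,0],[0,0,0]],[0,[0,0,0],[0,0,0]],[0,[0,0,0],[0,0,0]],[0,[0,0,0],[0,0,0]],[0,[0,0,0],[0,0,0]]]'; python3 -c "
from h import *
plan([553,-121,104],30.7)"
```

```text
time: 12.22
ee_pos: [554.2, -122.1, 104.2]
tool_rot: [0.494, 0.869, 0.0, 0.0]
force: [-0.9, 0.1, 3.8]
opening: 0.539
t 12.22 pos [ 554.2 -122.1  104.2] jaw az 30.7 tilt 0.02 F [-0.9  0.1  3.8] open 0.539 j7 0.85
turn rz 0.0 or -180.0
shift before turn [ 1.6 -0.5  0.2] after turn [ 1.6 -0.5  0.2]
```

```bash
python3 -m inch '[[0,[0,0,-8],[0,0,0]],[0,[0,0,-20],[0,0,0]],[0,[0,0,-30],[0,0,0]],[0,[0,0,-12],[0,0,0]],[0,[0,0,0],[0,0,6.2]],[0,[0,0,0],[0,0,6.2]],[0,[0,0,0],[0,0,0]]]'; python3 -c "
from h import *
plan([596.3,109,150],18)"
```

```text
time: 13.1
ee_pos: [553.8, -121.9, 173.7]
tool_rot: [0.585, 0.811, -0.0, -0.0]
force: [-1.2, 0.1, -3.4]
opening: 0.533
t 13.1 pos [ 553.8 -121.9  173.7] jaw az 18.4 tilt 0.05 F [-1.2  0.1 -3.4] open 0.533 j7 0.69
turn rz 0.4 or -179.6
shift before turn [205.6 113.2  23.6] after turn [206.4 111.8  23.6]
```

```bash
python3 -m inch '[[0,[12,7,0],[0,0,0]],[0,[24,13,0],[0,0,0]],[0,[28,15,0],[0,0,0]],[0,[28,15,0],[0,0,0]],[0,[28,16,0],[0,0,0]],[0,[28,16,0],[0,0,0]],[0,[26,14,5],[0,0,0]],[0,[18,10,8],[0,0,0]],[0,[9,5,8],[0,0,0]],[0,[4,2,3],[0,0,0]],[0,[0,0,0],[0,0,0]],[0,[0,0,0],[0,0,0]]]'; python3 - <<'E'
from h import *
plan([596.3,109,104],18)
cv2.imwrite(f"pics/scene4.png",robot.capture("scene")[:,:,::-1])
zoom("pics/scene4.png","pics/m4.png",260,130,120,120,5)
E
```

```text
time: 14.6
ee_pos: [596.9, 106.9, 150.2]
tool_rot: [0.586, 0.81, -0.0, 0.0]
force: [0.1, -1.7, -3.2]
opening: 0.534
t 14.6 pos [596.9 106.9 150.2] jaw az 18.3 tilt 0.03 F [ 0.1 -1.7 -3.2] open 0.534 j7 0.36
turn rz 0.3 or -179.7
shift before turn [ 2.2  0.1 46.2] after turn [ 2.2  0.1 46.2]
```

View pics/m4.png

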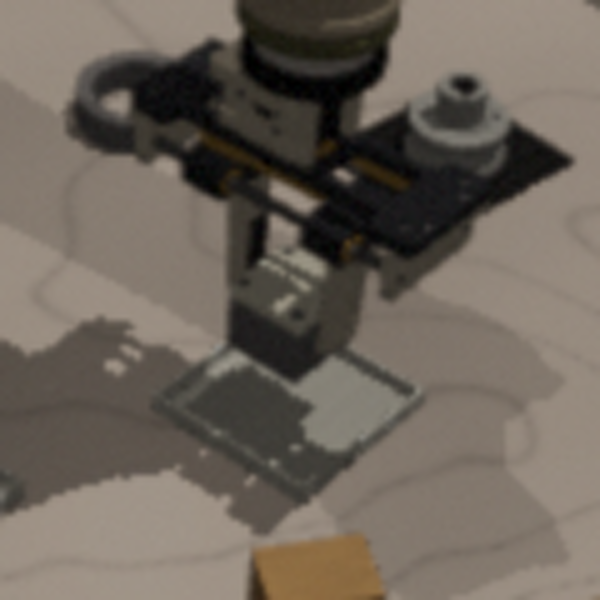

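```bash
python3 -m inch '[[0,[2,0,15],[0,0,0]],[0,[0,0,18],[0,0,0]],[0,[0,0,7],[0,0,0]],[0,[0,0,3],[0,0,0]],[0,[0,0,0],[0,0,0]],[0,[0,0,0],[0,0,0]]]'; for i in 1 2 3; do python3 -m inch '[[0,[0,0,1],[0,0,0]],[0,[0,0,0],[0,0,0]]]' | egrep 'pos|force'; done
```

```text
time: 15.4
ee_pos: [596.4, 109.9, 107.4]
tool_rot: [0.585, 0.811, 0.0, 0.0]
force: [-0.5, 0.3, -3.3]
opening: 0.53
ee_pos: [596.2, 110.0, 106.2]
force: [-0.5, -0.2, -4.1]
ee_pos: [596.1, 110.0, 105.0]
force: [0.7, 0.1, -3.0]
ee_pos: [596.2, 110.0, 104.2]
force: [-0.8, 0.2, -0.5]
```

```bash
python3 -m inch '[[0,[0,0,0.4],[0,0,0]],[0,[0,0,0],[0,0,0]]]' | egrep 'pos|force'; python3 -m inch '[[65,[0,0,0],[0,0,0]],[85,[0,0,0],[0,0,0]],[85,[0,0,0],[0,0,0]],[85,[0,0,-8],[0,0,0]],[85,[0,0,-25],[0,0,0]],[100,[0,0,-35],[0,0,0]],[100,[0,0,-20],[0,0,0]],[100,[0,0,0],[0,0,0]]]'; python3 -c "
from h import *
plan([456.8,-341.8,170],-34)"
```

```text
ee_pos: [596.2, 109.9, 104.2]
force: [-1.9, -1.2, 5.5]
time: 17.4
ee_pos: [596.9, 110.1, 193.5]
tool_rot: [0.585, 0.811, 0.001, 0.001]
force: [-0.5, 0.1, -1.2]
opening: 0.998
t 17.4 pos [596.9 110.1 193.5] jaw az 18.3 tilt 0.19 F [-0.5  0.1 -1.2] open 0.998 j7 0.34
turn rz 52.3 or -127.7
shift before turn [-384.9 -275.3   22.6] after turn [-453.   136.5   22.6]
```

```bash
python3 -m inch '[[100,[0,0,0],[0,0,10.6]],[100,[0,0,0],[0,0,10.6]],[100,[0,0,0],[0,0,10.6]],[100,[0,0,0],[0,0,10.6]],[100,[0,0,0],[0,0,10.6]],[100,[-25,8,0],[0,0,0]],[100,[-56,17,0],[0,0,0]],[100,[-56,17,0],[0,0,0]],[100,[-56,17,0],[0,0,0]],[100,[-56,17,0],[0,0,0]],[100,[-56,17,0],[0,0,0]],[100,[-56,17,0],[0,0,0]]]'; python3 -m inch '[[100,[-50,15,0],[0,0,0]],[100,[-30,8,10],[0,0,0]],[100,[0,0,10],[0,0,0]],[100,[0,0,0],[0,0,0]]]';python3 - <<'E'
from h import *
plan([456.8,-341.8,108],-34.7)
for n in("scene","top"): cv2.imwrite(f"pics/{n}5.png",robot.capture(n)[:,:,::-1])
zoom("pics/scene5.png","pics/a.png",90,140,120,120,3.3)
zoom("pics/top5.png","pics/b.png",195,160,100,100,3.96)
cv2.imwrite("pics/m5.png",np.hstack([cv2.imread("pics/a.png"),cv2.imread("pics/b.png")]))
E
```

```text
time: 18.9
ee_pos: [480.4, -251.1, 190.9]
tool_rot: [0.886, 0.465, -0.0, -0.0]
force: [0.4, -0.3, 0.1]
opening: 0.999
time: 19.4
ee_pos: [454.5, -327.3, 170.4]
tool_rot: [0.886, 0.465, -0.0, -0.001]
force: [-0.2, 0.5, -1.3]
opening: 1.001
t 19.4 pos [ 454.5 -327.3  170.4] jaw az -34.6 tilt 0.15 F [-0.2  0.5 -1.3] open 1.001 j7 0.43
turn rz 0.1 or -179.9
shift before turn [-10.6  10.3  62.3] after turn [-10.6  10.3  62.3]
```

View pics/m5.png

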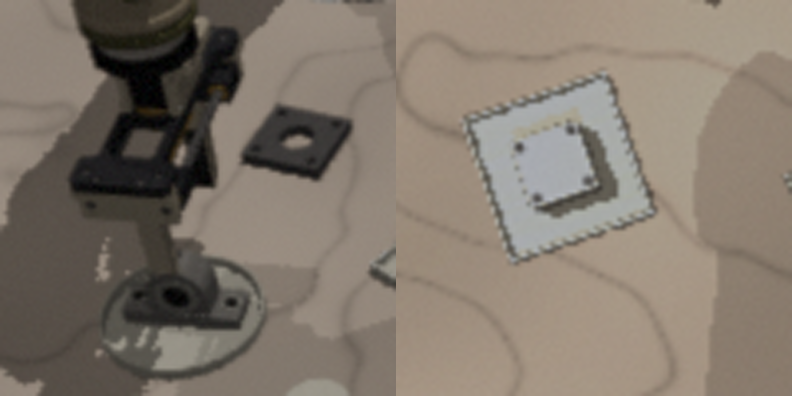

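```bash
python3 - <<'E'
from h import *
g=lambda pts,z:cast("top",(np.array(pts,float)-[396,0]+.5)/3.96-.5+[195,160],z).mean(0).round(1)
print(g([(519,147),(572,128),(588,180),(537,198)],48),g([(465,117),(606,72),(656,212),(515,263)],12))
E
python3 -m inch '[[100,[-10.5,10.5,0],[0,0,0]],[100,[0,0,15],[0,0,0]],[100,[0,0,0],[0,0,0]],[100,[0,0,0],[0,0,0]]]'
python3 - <<'E'
from h import *
plan([456.8,-341.8,108],-34.7)
E
```

```text
[594.9 110.5  48. ] [595.6 108.9  12. ]
time: 20.0
ee_pos: [457.3, -342.8, 156.3]
tool_rot: [0.886, 0.464, -0.0, -0.0]
force: [0.3, -0.1, 0.7]
opening: 1.002
t 20.0 pos [ 457.3 -342.8  156.3] jaw az -34.7 tilt 0.05 F [ 0.3 -0.1  0.7] open 1.002 j7 0.46
turn rz 0.0 or -180.0
shift before turn [ 0.5 -0.9 48.3] after turn [ 0.5 -0.9 48.3]
```

The box sits within 2 mm of its tray's centre. Descending on the bearing.

```bash
python3 -m inch '[[100,[0,0,20],[0,0,0]],[100,[0,0,20],[0,0,0]],[100,[0,0,8],[0,0,0]],[100,[0,0,0],[0,0,0]],[60,[0,0,0],[0,0,0]],[40,[0,0,0],[0,0,0]],[0,[0,0,0],[0,0,0]],[0,[0,0,0],[0,0,0]],[0,[0,0,0],[0,0,0]],[0,[0,0,0],[0,0,0]],[0,[0,0,0],[0,0,0]]]'; python3 -c "
from h import *
plan([456.8,-341.8,108],-34.7)"
```

```text
time: 21.38
ee_pos: [457.6, -343.2, 108.7]
tool_rot: [0.886, 0.464, 0.0, 0.0]
force: [-2.1, 0.5, -2.0]
opening: 0.299
t 21.38 pos [ 457.6 -343.2  108.7] jaw az -34.7 tilt 0.03 F [-2.1  0.5 -2. ] open 0.299 j7 0.5
turn rz 0.0 or -180.0
shift before turn [ 0.7 -1.5  0.7] after turn [ 0.7 -1.5  0.7]
```

```bash
python3 -m inch '[[0,[0,0,-8],[0,0,0]],[0,[0,0,-20],[0,0,0]],[0,[0,0,-30],[0,0,0]],[0,[0,0,-10],[0,0,0]],[0,[0,0,0],[0,0,4]],[0,[0,0,0],[0,0,8]],[0,[0,0,0],[0,0,8]],[0,[0,0,0],[0,0,8]],[0,[0,0,0],[0,0,4.4]],[0,[0,0,0],[0,0,0]]]'; python3 -c "
from h import *
plan([534.5,-124,150],-67.1)"
```

```text
time: 22.62
ee_pos: [457.3, -342.6, 176.1]
tool_rot: [0.98, 0.199, -0.0, -0.0]
force: [0.6, -0.5, -3.7]
opening: 0.303
t 22.62 pos [ 457.3 -342.6  176.1] jaw az -67.0 tilt 0.06 F [ 0.6 -0.5 -3.7] open 0.303 j7 0.05
turn rz 0.1 or -179.9
shift before turn [ 156.5 -171.1   26.1] after turn [ 156.2 -171.3   26.1]
```

```bash
python3 -m inch '[[0,[9,-10,0],[0,0,0]],[0,[17,-19,0],[0,0,0]],[0,[21,-23,0],[0,0,0]],[0,[21,-23,0],[0,0,0]],[0,[21,-23,0],[0,0,0]],[0,[21,-23,0],[0,0,0]],[0,[20,-21,8],[0,0,0]],[0,[14,-16,8],[0,0,0]],[0,[8,-9,8],[0,0,0]],[0,[4,-4,3],[0,0,0]],[0,[0,0,0],[0,0,0]],[0,[0,0,0],[0,0,0]]]'; python3 - <<'E'
from h import *
plan([534.5,-124,109],-67.1)
cv2.imwrite(f"pics/scene6.png",robot.capture("scene")[:,:,::-1])
zoom("pics/scene6.png","pics/m6.png",180,130,120,120,5)
E
```

```text
time: 24.12
ee_pos: [534.3, -125.8, 149.9]
tool_rot: [0.98, 0.198, 0.0, 0.0]
force: [0.5, -0.3, -3.5]
opening: 0.297
t 24.12 pos [ 534.3 -125.8  149.9] jaw az -67.1 tilt 0.04 F [ 0.5 -0.3 -3.5] open 0.297 j7 -0.25
turn rz -0.0 or 180.0
shift before turn [ 0.9 -1.6 40.9] after turn [ 0.9 -1.6 40.9]
```

View pics/m6.png

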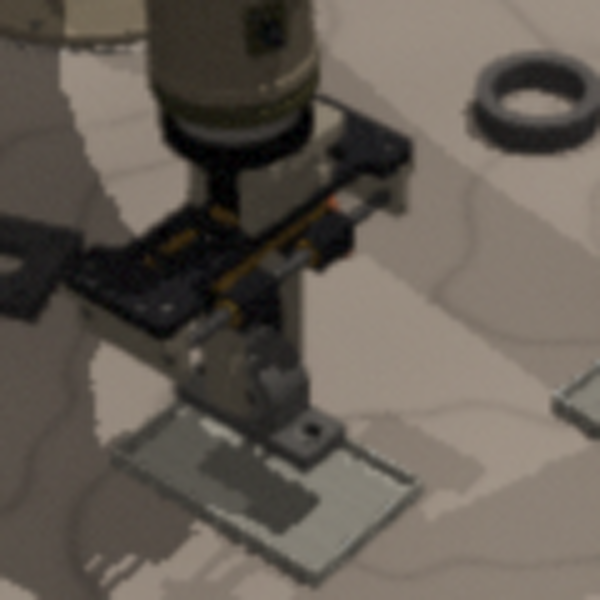

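The bearing is level and lengthwise over the oblong tray. Lowering it.

```bash
python3 -m inch '[[0,[0,-1.5,12],[0,0,0]],[0,[0,0,15],[0,0,0]],[0,[0,0,7],[0,0,0]],[0,[0,0,3],[0,0,0]],[0,[0,0,0],[0,0,0]],[0,[0,0,0],[0,0,0]]]'; for i in 1 2 3; do python3 -m inch '[[0,[0,0,1],[0,0,0]],[0,[0,0,0],[0,0,0]]]' | egrep 'pos|force'; done
```

```text
time: 24.92
ee_pos: [534.0, -123.5, 112.9]
tool_rot: [0.98, 0.199, 0.0, 0.0]
force: [1.2, -0.3, -2.6]
opening: 0.303
ee_pos: [534.0, -123.3, 111.8]
force: [0.7, -0.2, -3.2]
ee_pos: [533.9, -123.3, 110.6]
force: [-0.5, 0.8, -4.7]
ee_pos: [533.8, -123.4, 109.6]
force: [0.5, 0.3, -2.9]
```

```bash
for i in 1 2 3; do python3 -m inch '[[0,[0,0,0.5],[0,0,0]],[0,[0,0,0],[0,0,0]]]' | egrep 'pos|force'; done
```

```text
ee_pos: [533.9, -123.4, 109.1]
force: [0.9, 0.1, -4.1]
ee_pos: [533.9, -123.4, 108.6]
force: [-0.0, -0.1, -2.9]
ee_pos: [533.9, -123.4, 108.6]
force: [-1.5, 0.3, 4.6]
```

```bash
python3 -m inch '[[0,[0,0,0],[0,0,0]],[45,[0,0,0],[0,0,0]],[70,[0,0,0],[0,0,0]],[70,[0,0,0],[0,0,0]],[70,[0,0,-8],[0,0,0]],[70,[0,0,-25],[0,0,0]],[100,[0,0,-35],[0,0,0]],[100,[0,0,-20],[0,0,0]],[100,[0,0,0],[0,0,0]]]'; python3 -c "
from h import *
plan([448.3,331.6,190],69)
plan([448.3,331.6,190],0)"
```

```text
time: 27.55
ee_pos: [534.4, -123.4, 197.7]
tool_rot: [0.98, 0.199, 0.001, 0.0]
force: [0.9, -0.2, -1.1]
opening: 0.969
t 27.55 pos [ 534.4 -123.4  197.7] jaw az -67.0 tilt 0.16 F [ 0.9 -0.2 -1.1] open 0.969 j7 -0.32
turn rz 44.0 or -136.0
shift before turn [  98.1 -452.6    7.3] after turn [-243.5 -393.9    7.3]
t 27.55 pos [ 534.4 -123.4  197.7] jaw az -67.0 tilt 0.16 F [ 0.9 -0.2 -1.1] open 0.969 j7 -0.32
turn rz -67.0 or 113.0
shift before turn [  98.1 -452.6    7.3] after turn [455.  -86.2   7.3]
```

```bash
python3 -m inch '[[100,[5,-25,0],[0,0,0]],[100,[11,-50,0],[0,0,0]],[100,[11,-50,0],[0,0,0]],[100,[11,-50,0],[0,0,0]],[100,[11,-50,0],[0,0,0]],[100,[11,-50,0],[0,0,0]],[100,[11,-50,0],[0,0,0]],[100,[11,-50,0],[0,0,0]],[100,[10,-45,0],[0,0,0]],[100,[6,-30,0],[0,0,0]],[100,[0,0,0],[0,0,0]],[100,[0,0,0],[0,0,0]]]'; python3 - <<'E'
from h import *
plan([448.3,331.6,121])
for n in("scene","top"): cv2.imwrite(f"pics/{n}7.png",robot.capture(n)[:,:,::-1])
zoom("pics/scene7.png","pics/a.png",310,90,100,100,3.96)
zoom("pics/top7.png","pics/b.png",285,189,66,66,6)
cv2.imwrite("pics/m7.png",np.hstack([cv2.imread("pics/a.png"),cv2.imread("pics/b.png")]))
E
```

```text
time: 29.05
ee_pos: [448.7, 328.3, 195.7]
tool_rot: [0.98, 0.199, -0.0, 0.001]
force: [0.4, -1.5, -0.8]
opening: 1.001
t 29.05 pos [448.7 328.3 195.7] jaw az -67.1 tilt 0.06 F [ 0.4 -1.5 -0.8] open 1.001 j7 -1.08
shift before turn [ 1.  -3.2 74.7] after turn [ 1.  -3.2 74.7]
```

View pics/m7.png

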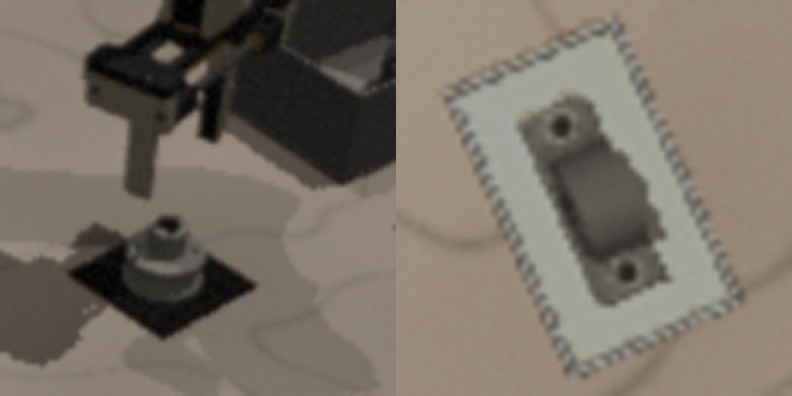

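```bash
python3 - <<'E'
from h import *
f=lambda p,z:cast("top",(np.array(p,float)-[396,0]+.5)/6-.5+[285,189],z)
h=f([(562,125),(627,272)],17);d=h[1]-h[0]
print(h.mean(0).round(1),np.linalg.norm(d).round(1),np.degrees(np.arctan2(d[1],d[0]))%180)
E
python3 -m inch '[[100,[1,-3,20],[0,0,0]],[100,[0,0,25],[0,0,0]],[100,[0,0,20],[0,0,0]],[100,[0,0,9],[0,0,0]],[100,[0,0,0],[0,0,0]]]'; python3 -c "
from h import *
plan([448.3,331.6,121])"
```

```text
[ 533.4 -122.7   17. ] 76.3 22.529161578224517
time: 29.78
ee_pos: [448.8, 331.6, 122.0]
tool_rot: [0.98, 0.198, -0.0, 0.0]
force: [0.2, -0.3, -1.2]
opening: 1.001
t 29.77 pos [448.8 331.6 122. ] jaw az -67.1 tilt 0.03 F [ 0.2 -0.3 -1.2] open 1.001 j7 -0.97
shift before turn [-0.4 -0.2  1. ] after turn [-0.4 -0.2  1. ]
```

The bearing is at (533.4,−122.7), az 22.5°, against the tray at (534,−124), az ≈22.7°. Gripping the pulley.

```bash
python3 -m inch '[[60,[0,0,0],[0,0,0]],[45,[0,0,0],[0,0,0]],[0,[0,0,0],[0,0,0]],[0,[0,0,0],[0,0,0]],[0,[0,0,0],[0,0,0]],[0,[0,0,0],[0,0,0]],[0,[0,0,-8],[0,0,0]],[0,[0,0,-20],[0,0,0]],[0,[0,0,-30],[0,0,0]],[0,[0,0,-12],[0,0,0]],[0,[0,0,0],[0,0,0]]]'; python3 -c "
from h import *
plan([463,-345.5,160])"
```

```text
time: 31.15
ee_pos: [448.4, 332.7, 192.6]
tool_rot: [0.98, 0.199, 0.0, -0.0]
force: [-0.0, -0.1, -3.3]
opening: 0.335
t 31.15 pos [448.4 332.7 192.6] jaw az -67.0 tilt 0.07 F [-0.  -0.1 -3.3] open 0.335 j7 -1.08
shift before turn [-251.3  630.2   31.9] after turn [-251.3  630.2   31.9]
```

```bash
python3 -m inch '[[0,[-5,12,0],[0,0,0]],[0,[-10,24,0],[0,0,0]],[0,[-14,36,0],[0,0,0]],[0,[-15,38,0],[0,0,0]],[0,[-15,38,0],[0,0,0]],[0,[-15,38,0],[0,0,0]],[0,[-15,38,0],[0,0,0]],[0,[-15,38,0],[0,0,0]],[0,[-15,38,0],[0,0,0]],[0,[-15,38,0],[0,0,0]],[0,[-15,38,0],[0,0,0]],[0,[-15,38,0],[0,0,0]]]';python3 -m inch '[[0,[-15,38,0],[0,0,0]],[0,[-15,38,0],[0,0,0]],[0,[-15,36,0],[0,0,0]],[0,[-15,36,0],[0,0,0]],[0,[-13,32,5],[0,0,0]],[0,[-10,24,5],[0,0,0]],[0,[-5,13,5],[0,0,0]],[0,[0,0,5],[0,0,0]],[0,[0,0,0],[0,0,0]]]'; python3 - <<'E'
from h import *
plan([463,-345.5,119.7])
for n in("scene","top"): cv2.imwrite(f"pics/{n}8.png",robot.capture(n)[:,:,::-1])
zoom("pics/scene8.png","pics/a.png",90,140,120,120,3.3)
zoom("pics/top8.png","pics/b.png",350,200,90,90,4.4)
cv2.imwrite("pics/m8.png",np.hstack([cv2.imread("pics/a.png"),cv2.imread("pics/b.png")]))
# tray in original view: bright mask ellipse
E
```

```text
time: 32.65
ee_pos: [457.7, -114.8, 191.5]
tool_rot: [0.98, 0.198, -0.001, -0.0]
force: [0.3, -0.4, -3.3]
opening: 0.337
time: 33.78
ee_pos: [462.1, -345.6, 171.4]
tool_rot: [0.98, 0.199, -0.0, -0.001]
force: [0.5, 0.2, -2.9]
opening: 0.336
t 33.77 pos [ 462.1 -345.6  171.4] jaw az -67.0 tilt 0.12 F [ 0.5  0.2 -2.9] open 0.336 j7 0.06
shift before turn [ 0.9  0.4 51.7] after turn [ 0.9  0.4 51.7]
```

View pics/m8.png

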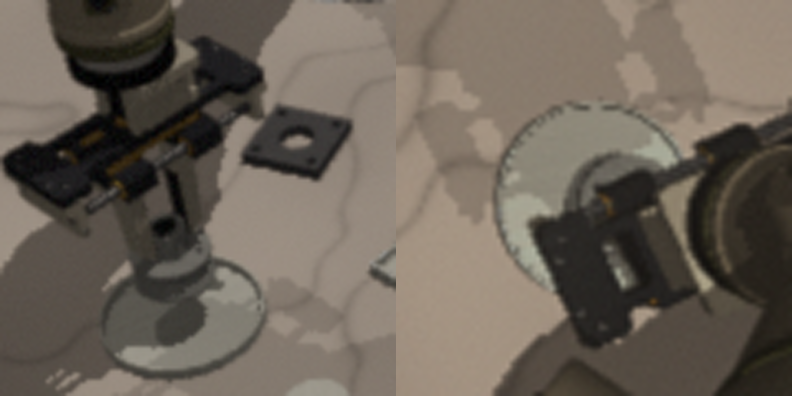

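```bash
python3 -m inch '[[0,[1,0,15],[0,0,0]],[0,[0,0,20],[0,0,0]],[0,[0,0,9],[0,0,0]],[0,[0,0,4],[0,0,0]],[0,[0,0,0],[0,0,0]],[0,[0,0,0],[0,0,0]]]'; for i in 1 2 3 4; do python3 -m inch '[[0,[0,0,0.7],[0,0,0]],[0,[0,0,0],[0,0,0]]]' | egrep 'pos|force'; done
```

```text
time: 34.62
ee_pos: [463.4, -346.6, 124.3]
tool_rot: [0.98, 0.199, 0.0, 0.0]
force: [0.0, -0.6, -2.8]
opening: 0.338
ee_pos: [463.5, -346.6, 123.9]
force: [-1.0, 0.2, 3.9]
ee_pos: [463.4, -346.6, 123.8]
force: [-1.5, 2.7, 13.8]
ee_pos: [463.4, -346.7, 123.8]
force: [-1.9, 3.5, 21.4]
ee_pos: [463.4, -346.7, 123.7]
force: [-3.8, 5.4, 30.8]
```

Contact came about 2 mm higher than expected. I'll ease off and look before letting go.

```bash
python3 -m inch '[[0,[0,0,-1.8],[0,0,0]],[0,[0,0,0],[0,0,0]]]'; python3 - <<'E'
from h import *
for n in("scene","top"): cv2.imwrite(f"pics/{n}9.png",robot.capture(n)[:,:,::-1])
zoom("pics/scene9.png","pics/a.png",110,190,66,66,6)
zoom("pics/top9.png","pics/b.png",362,213,66,66,6)
cv2.imwrite("pics/m9.png",np.hstack([cv2.imread("pics/a.png"),cv2.imread("pics/b.png")]))
E
```

```text
time: 35.88
ee_pos: [463.5, -346.6, 123.8]
tool_rot: [0.98, 0.199, 0.001, 0.0]
force: [-0.3, 2.4, 11.8]
opening: 0.336
```

View pics/m9.png

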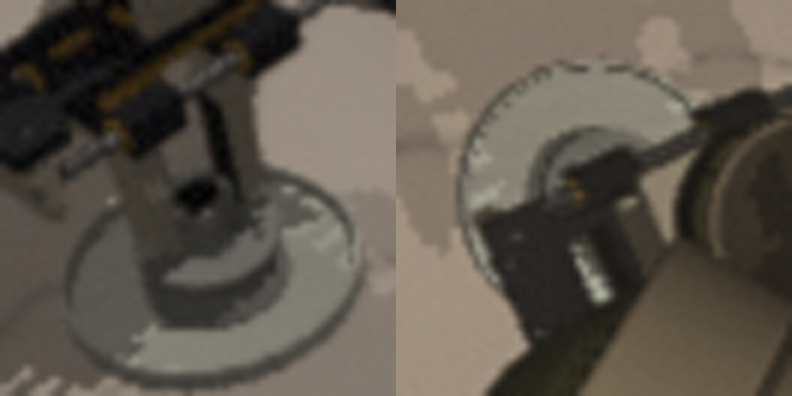

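The pulley sits flat on the tray floor, centred. I'll ease off the rest of the force and release.

```bash
python3 -m inch '[[0,[0,0,-0.7],[0,0,0]],[0,[0,0,0],[0,0,0]]]'|egrep 'force|pos'; python3 -m inch '[[45,[0,0,0],[0,0,0]],[70,[0,0,0],[0,0,0]],[70,[0,0,0],[0,0,0]],[70,[0,0,-8],[0,0,0]],[70,[0,0,-25],[0,0,0]],[100,[0,0,-35],[0,0,0]],[100,[0,0,-40],[0,0,0]],[100,[0,-40,-10],[0,0,0]],[100,[0,-60,0],[0,0,0]],[100,[0,-60,0],[0,0,0]],[100,[0,-60,0],[0,0,0]],[100,[0,0,0],[0,0,0]]]'; python3 - <<'E'
from h import *
for n in("scene","top"): cv2.imwrite(f"pics/{n}10.png",robot.capture(n)[:,:,::-1])
zoom("pics/scene10.png","pics/a.png",110,190,66,66,6)
zoom("pics/top10.png","pics/b.png",362,213,66,66,6)
cv2.imwrite("pics/m10.png",np.hstack([cv2.imread("pics/a.png"),cv2.imread("pics/b.png")]))
E
```

```text
ee_pos: [463.6, -346.6, 123.9]
force: [0.9, 0.3, 3.7]
time: 37.72
ee_pos: [375.6, -140.1, 242.0]
tool_rot: [0.98, 0.201, -0.001, -0.002]
force: [0.2, -0.1, 0.1]
opening: 0.998
```

View pics/m10.png

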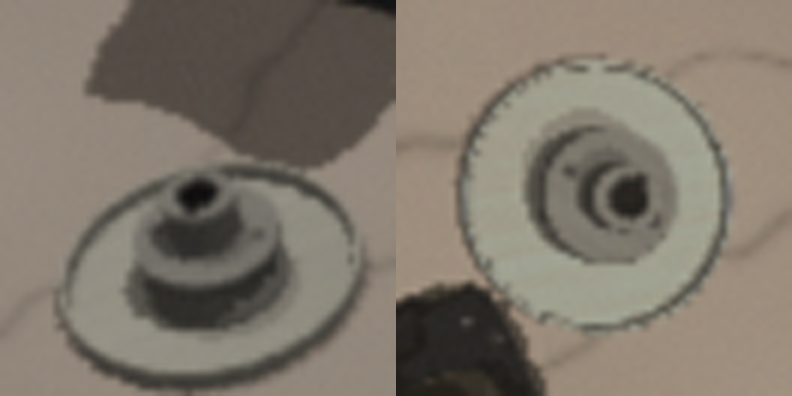

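View pics/scene10.png

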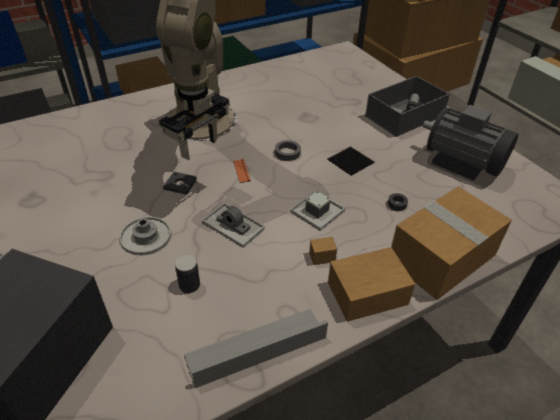

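View pics/top10.png

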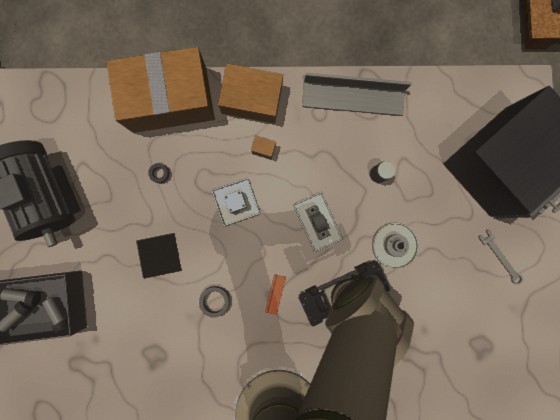

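```bash
python3 - <<'E'
from h import *
f=lambda p,z:cast("top",(np.array(p,float)-[396,0]+.5)/6-.5+[362,213],z).round(1)
print("hub",f([(630,196)],54),"disc",f([((542+678)/2,(127+264)/2)],31),"tray",f([((459+730)/2,(57+330)/2)],10))
print("hub scene",cast("scene",(np.array([(196,193)])+.5)/6-.5+[110,190],54).round(1))
print(tri((np.array([234,196])+.5)/6-.5+[362,213],(np.array([196,193])+.5)/6-.5+[110,190]))
a=cv2.imread("pics/top0.png").astype(int);b=cv2.imread("pics/top10.png").astype(int)
for n,(x,y) in dict(can=(383,172),carton=(263,147),ring=(159,173)).items(): print(n,abs(a-b)[y-14:y+14,x-14:x+14].max())
plan([375,-140,242])
E
```

```text
hub [[ 463.2 -346.4   54. ]] disc [[ 462.5 -344.8   31. ]] tray [[ 462.5 -344.4   10. ]]
hub scene [[ 460.5 -345.9   54. ]]
(array([ 463.16264522, -345.9886815 ,   56.18896535]), np.float64(0.7658994381201562))
can 12
carton 12
ring 12
t 37.83 pos [ 378.1 -143.7  242.4] jaw az -67.0 tilt 0.08 F [ 0.1  0.1 -0.2] open 1.001 j7 -0.25
shift before turn [-1.4 -4.6  0.4] after turn [-1.4 -4.6  0.4]
```

All spares are within about 2 mm of their tray centres, the bystanders haven't moved, and the arm is clear.

```bash
python3 -m inch '[[100,[0,0,0],[0,0,0]],[100,[0,0,0],[0,0,0]]]' | head -1; python3 -c "
from workcell import robot
print(robot.sign_off())"
```

```text
time: 38.08
the job is handed in; nothing more can be done
None
```

The job is done and handed in after 38 s. The pulley was parked upright near the middle of the mat, the box went into the square tray, the bearing lengthwise into the oblong tray, and then the pulley into the round tray.

Last checks from the top camera:

| Spare | Distance from tray centre | Notes |
|---|---|---|
| Pulley | about 2 mm or less | upright |
| Bearing | about 1.5 mm | 22.5° against the tray's roughly 22.7° |
| Junction box | about 2 mm | measured after placing, before the later moves |

The mat is empty again. The oil can, the carton and the steel ring are unchanged between the first and last pictures, and the arm stood clear.

Two things did not agree:
- **Pulley contact:** On the final placing the pulley touched down about 2–3 mm higher than expected, and I pressed to about 31 N before noticing. I eased off, checked in a picture that it sat flat, and then released it.
- **Camera difference:** The scene camera disagreed with the top camera by up to about 6 mm on some tray and lid positions. I put this down mostly to which edges I picked, and aimed close to the top camera's positions.

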